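# Three caps for the sorter, guard held open

### The arm

A 6-joint arm with a two-finger parallel gripper is mounted at the origin on the work surface. World frame = base frame: x ahead of the robot, y to its left, z up, the work surface at z = 0. Lengths are in mm, angles in degrees, forces in N, time in s.
With the tool pointing down it reaches from about 350 to 850 mm from the base axis. Payload 8.1 kg.
Tool frame: the origin (TCP) lies between the finger pads; the fingertips stand 22 mm ahead of it and the grasp point (between the pads) lies 3 mm ahead of it; z points along the fingers, y is the direction in which the jaws open and shut (so a half turn about z gives the same grasp; the last joint's range is limited). The gripper opens to 85 mm and grips with 20 to 120 N. Pads are 22 mm wide; open, the fingers measure 114 mm over their backs; the gripper's body (76 mm by 85 mm) begins 54 mm behind the grasp point. The pads swing forward as they close: fully open they stand 13 mm farther back than shut.
Start: joints at [-75.539, 7.471, 85.268, -0, 87.261, -4.893], TCP at [198.867, -566.089, 253.292] pointing down, gripper open.
Joint ranges: [-169.43, 169.43], [-51.17, 129.36], [1.28, 143.12], [-76.62, 256.62], [0, 156.53], [-152.29, 152.29]. Speed limits (degrees/s): [136.94, 136.94, 159.86, 180, 180, 180].

### API

Orientations are given as [roll, pitch, yaw] about the fixed x, y, z axes, in that order (R = Rz(yaw) Ry(pitch) Rx(roll)).
In Python, from bench import r gives the robot as it stands.
- The arm moves only by the tool drive_tool, never from a script. Its argument "moves" is a list of rows, each a list of 2 entries, a list of its own where there are three numbers: the shift along the world's x, y, z in mm, then the turn about the world's z in degrees. A call has exactly 8 rows; each row is the pose to reach, as a shift and turn from the pose commanded when the call began; what a row does not reach only later rows make up. A row lasts 1/12 s, in which the tool goes at most 41.7 mm and 7.16 degrees, less where a joint would pass 70% of its speed; a pose out of reach is approached as far as the arm can. A call with a gripper value outside its range is refused whole. "fingers" is the finger opening in mm, from 0 to 85.4, set as the call begins (left out, the last holds). The fingers move at their own pace and stop on an object; "squeeze" is the grip in N (left out, the last holds). Time passes only in rows, so rows that repeat a pose let the fingers close, or fill a call up. It gives the time, the measured TCP pose, the force and the opening at its end, in the units of the state.
- r.sense(): the state, without advancing time (a new reading comes with each control period).
- r.snapshot(name): name is "side" or "top" or "wrist"; returns a dict with "pixels" (420x560x3 uint8, red, green, blue), "camera_matrix" (3x3 intrinsics, pixels), "xyz" and "orientation" of the camera in the world. Camera axes: x right, y down, z forward; pixel columns grow to the right and rows downward; lengths in mm; the calibration is good to about 2 mm. The wrist camera is an equidistant fisheye: a pixel r from the principal point sees the ray r / f radians off the axis. A picture is of the moment at which its call begins. There is no depth.
- r.hand_in(): hands the job in, once; it reports no verdict.
The state is a dict: "time": time; "joint_pos": joint angles; "qd": joint speeds; "joint_efforts": joint torques, N m; "tool_pos": TCP position; "tcp_rot": TCP orientation; "ft_force": force on the tool from outside, world axes, zero at the start; "wrist_torque": the same for the moment, N m; "finger_gap": finger opening in mm.
Only numpy, scipy, OpenCV 4.12 (cv2) and the standard library are available. Lean on these libraries where they do the work, as an engineer would, in place of code of your own. Each camera call takes 0.05 s, during which the arm holds its last target.

### The job

The stopped cap sorter is three caps short for this batch: count exactly three of the loose gold caps into the dark steel tray. Then lift the sorter's clear, yellow-framed front guard by its blue bar handle and hold it open at about 60 degrees, so that I can tip the tray in beneath it; the guard falls shut if let go, so finish while still holding it there. Leave the white caps, the bottles, the label roll and the red cap wrench where they are.

Things in the scene. Friction and masses are not known exactly. Their poses are not given: they have to be found in the camera images.
- gold0: gold metal screw cap, disc 28 mm across and 18 mm high, 12 g, lying flat on the table, closed top up; one of four alike (gold0 to gold3). Origin: centre of its underside, z up
- gold1: gold metal screw cap, disc 28 mm across and 18 mm high, 12 g, lying flat on the table, closed top up; one of four alike (gold0 to gold3). Origin: centre of its underside, z up
- gold2: gold metal screw cap, disc 28 mm across and 18 mm high, 12 g, lying flat on the table, closed top up; one of four alike (gold0 to gold3). Origin: centre of its underside, z up
- gold3: gold metal screw cap, disc 28 mm across and 18 mm high, 12 g, lying flat on the table, closed top up; one of four alike (gold0 to gold3). Origin: centre of its underside, z up
- white0: white plastic cap of another size, 38 mm across, 16 mm high, among the gold ones; not wanted, leave alone. Origin: centre of its underside, z up
- white1: white plastic cap of another size, 38 mm across, 16 mm high, among the gold ones; not wanted, leave alone. Origin: centre of its underside, z up
- tray: loose open-topped shallow tray of dark steel, 170 mm (its x) by 120 mm (its y), 25 mm high, walls and floor 3 mm thick, 0.45 kg, flat on the table, starts empty. Origin: centre of its underside, z up. Keep it flat on the table
- sorter: bench-top cap sorter, fixed to the table: steel cabinet and bowl enclosure 280 mm deep (its x) by 300 mm wide (its y), top at 153 mm; its front (control panel, handle) looks along its own -x. The rear half of the top is a fixed clear cover, the front half is the hinged guard; a short outlet track with caps sticks out 85 mm at +y in the rear half. Origin: centre of its underside, z up. Contact with it includes the guard
- guard (a joint): hinge of the front guard, rad: 0 shut (level), grows as its front edge rises, stop at 1.4; 60 degrees is 1.047. The axis is the sorter's y line through guard_hinge. No catch: it falls shut from any angle; lifting at the bar takes about 2 N (the guard weighs about 0.5 kg). The guard is a clear panel in a yellow frame 10 mm thick, 300 mm wide, front edge of the frame 160 mm from the hinge axis
- guard_handle (a point): middle of the guard's handle: a round blue bar 14 mm thick, parallel to the hinge axis (the sorter's y), 138 mm long, on two 10 mm arms 65 mm either side of its middle. Shut, it lies 205 mm in front of the hinge axis at the axis's height, 156 mm above the table; 38 mm free between bar and frame, 58 mm to the bowl wall below. The free middle length is 120 mm; the bar can turn between the fingers. The point's axes turn with the guard
- guard_hinge (a point): middle of the guard's hinge axis, fixed on the sorter 156 mm above the table, over the sorter's centre; axes as sorter
- bottle0: filled brown glass bottle, gold cap, white and green label, 56 mm across, 168 mm tall, 0.38 kg, standing; leave alone. Origin: centre of its underside, z up
- bottle1: filled brown glass bottle, gold cap, white and green label, 56 mm across, 168 mm tall, 0.38 kg, standing; leave alone. Origin: centre of its underside, z up
- label_roll: roll of plain white labels standing on its flat face, 80 mm across, 50 mm high; leave alone. Origin: centre of its underside, z up
- cap_wrench: red-handled cap wrench with a steel ring head, 175 mm long, 14 mm high, lying flat in front of the sorter; leave alone. Origin: on its underside near the middle, x along its length
Mind the look-alikes: they are no part of the job. What is shaped like the gold0 but green or pink is not meant.

How it is judged (in metres and radians):
On the way, in this order (a step that is already met when the one before it is completed fails the run):
1. exactly three gold caps lie in the tray, let go ((((x of gold0 in the frame of tray between -0.082 and 0.082 m and y of gold0 in the frame of tray between -0.057 and 0.057 m and z of gold0 in the frame of tray below 0.035 m) and (x of gold1 in the frame of tray between -0.082 and 0.082 m and y of gold1 in the frame of tray between -0.057 and 0.057 m and z of gold1 in the frame of tray below 0.035 m) and (x of gold2 in the frame of tray between -0.082 and 0.082 m and y of gold2 in the frame of tray between -0.057 and 0.057 m and z of gold2 in the frame of tray below 0.035 m) and not (x of gold3 in the frame of tray between -0.082 and 0.082 m and y of gold3 in the frame of tray between -0.057 and 0.057 m and z of gold3 in the frame of tray below 0.035 m)) or ((x of gold0 in the frame of tray between -0.082 and 0.082 m and y of gold0 in the frame of tray between -0.057 and 0.057 m and z of gold0 in the frame of tray below 0.035 m) and (x of gold1 in the frame of tray between -0.082 and 0.082 m and y of gold1 in the frame of tray between -0.057 and 0.057 m and z of gold1 in the frame of tray below 0.035 m) and not (x of gold2 in the frame of tray between -0.082 and 0.082 m and y of gold2 in the frame of tray between -0.057 and 0.057 m and z of gold2 in the frame of tray below 0.035 m) and (x of gold3 in the frame of tray between -0.082 and 0.082 m and y of gold3 in the frame of tray between -0.057 and 0.057 m and z of gold3 in the frame of tray below 0.035 m)) or ((x of gold0 in the frame of tray between -0.082 and 0.082 m and y of gold0 in the frame of tray between -0.057 and 0.057 m and z of gold0 in the frame of tray below 0.035 m) and not (x of gold1 in the frame of tray between -0.082 and 0.082 m and y of gold1 in the frame of tray between -0.057 and 0.057 m and z of gold1 in the frame of tray below 0.035 m) and (x of gold2 in the frame of tray between -0.082 and 0.082 m and y of gold2 in the frame of tray between -0.057 and 0.057 m and z of gold2 in the frame of tray below 0.035 m) and (x of gold3 in the frame of tray between -0.082 and 0.082 m and y of gold3 in the frame of tray between -0.057 and 0.057 m and z of gold3 in the frame of tray below 0.035 m)) or (not (x of gold0 in the frame of tray between -0.082 and 0.082 m and y of gold0 in the frame of tray between -0.057 and 0.057 m and z of gold0 in the frame of tray below 0.035 m) and (x of gold1 in the frame of tray between -0.082 and 0.082 m and y of gold1 in the frame of tray between -0.057 and 0.057 m and z of gold1 in the frame of tray below 0.035 m) and (x of gold2 in the frame of tray between -0.082 and 0.082 m and y of gold2 in the frame of tray between -0.057 and 0.057 m and z of gold2 in the frame of tray below 0.035 m) and (x of gold3 in the frame of tray between -0.082 and 0.082 m and y of gold3 in the frame of tray between -0.057 and 0.057 m and z of gold3 in the frame of tray below 0.035 m))) and contact force between the fingers and gold0 below 0.1 N and contact force between the fingers and gold1 below 0.1 N and contact force between the fingers and gold2 below 0.1 N and contact force between the fingers and gold3 below 0.1 N and angle between tray's own z axis and vertical below 0.08 rad and height (world z) of tray below 0.01 m), for 0.2 s.
2. the guard is lifted to about 60 degrees by the gripper (value of joint guard between 0.92 and 1.175 rad and contact force between the fingers and sorter above 0.4 N), for 0.2 s.
At the end, for the whole second after the job is handed in: exactly three gold caps are in the tray (the fourth is not), the tray lies flat on the table; the guard stands still between 53 and 67 degrees (0.92 to 1.175 rad), carried by the gripper's fingers alone, which are still on it; no cap is left on the sorter (all of step 1 and all of step 2 and height (world z) of each of gold0, gold1, gold2, gold3 below 0.04 m and velocity of joint guard between -0.1 and 0.1 rad/s); the arm keeps its last pose, push and grip.
It fails at once if a bystander (bottle, label roll, cap wrench or white cap) shifted by more than 40 mm (distance of any of bottle0, bottle1, label_roll, cap_wrench, white0, white1 from where it was at the start of the episode above 0.04 m).
It fails at once if a bottle knocked over (angle between any of bottle0, bottle1's own z axis and vertical above 0.6 rad).
It also fails if it takes over 67 s, if anything falls off the work surface, if the arm or the gripper's body presses on something with over 40 N, if the wrist force passes 120 N, or if a joint passes its speed limit or range.

## Working session

There is one attempt and no reset: what is moved stays moved. The work goes in short steps, Python scripts to look and compute and a tool call to move; the robot and the scene stay as the last step left them, time stands still between calls to the robot, and variables do not carry over. Pictures are saved under pics/ and viewed, and the job is handed in when it is done.

Besides the shell and the picture viewer there is one more tool, called after ">>>" by a JSON object that holds its "name" and its "arguments". drive_tool: Moves the arm, as the interface text tells. Its arguments: {"type":"object","properties":{"moves":{"type":"array","items":{"type":"array"}},"fingers":{"type":"number"},"squeeze":{"type":"number"}},"required":["moves"]}

```bash
ls; mkdir -p pics
python3 - <<'E'
from bench import r
import cv2,numpy as np,pickle
print(r.sense())
d={}
for n in ("side","top","wrist"):
    s=r.snapshot(n);d[n]=s
    cv2.imwrite(f"pics/{n}0.png",s["pixels"][:,:,::-1])
    print(n,s["camera_matrix"],s["xyz"],s["orientation"])
pickle.dump(d,open("s0.pkl","wb"))
E
```

```text
pics
{'time': 0.0, 'joint_pos': array([-7.55385662e+01,  7.51611485e+00,  8.53308650e+01,  1.92147613e-04,
        8.72616245e+01, -4.89317542e+00]), 'qd': array([-0.05107971, -0.08900861, -0.00650306,  0.0361875 , -0.0302551 ,
        0.01562073]), 'joint_efforts': array([-4.68493708e-04, -5.69383979e+01, -5.00555992e+01, -1.67767994e-04,
        1.45286802e-02, -3.36060992e-06]), 'tool_pos': array([ 198.73852713, -565.57686514,  252.21870538]), 'tcp_rot': array([-1.79891808e+02, -9.45496604e-03,  1.93545910e+01]), 'ft_force': array([-0.20560579,  0.81277148,  0.47061124]), 'wrist_torque': array([ 0.04987119, -0.04370733, -0.00740641]), 'finger_gap': 85.13938961679101}
side [[410.28734087   0.         281.52725113]
 [  0.         410.28734087 212.8106396 ]
 [  0.           0.           1.        ]] [ 310.98447954 -653.14334302  860.15270779] [-136.36997972    0.93016726  -20.35997354]
top [[446.85173318   0.         278.68429567]
 [  0.         446.85173318 215.73199513]
 [  0.           0.           1.        ]] [ 329.14482987   33.7865478  1420.46736921] [-169.16578333   -0.58294704  -91.13268845]
wrist [[325.1922621    0.         276.08157569]
 [  0.         325.1922621  211.28034893]
 [  0.           0.           1.        ]] [ 263.45357486 -543.94761053  374.02106506] [ 1.64563193e+02  1.26512044e-01 -7.06025688e+01]
```

View pics/side0.png

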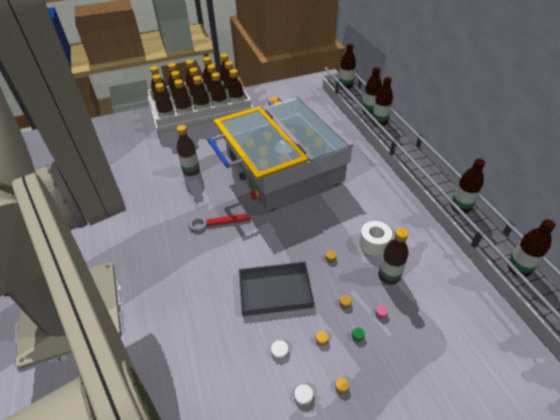

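View pics/top0.png

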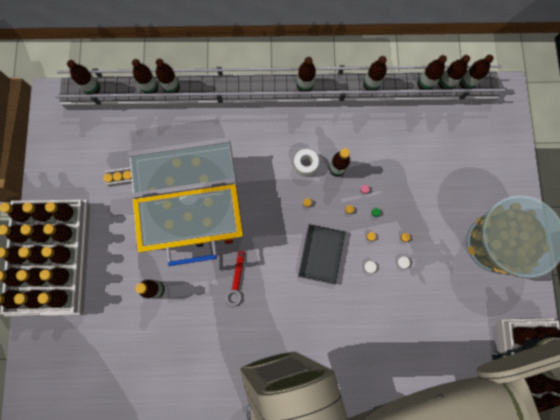

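View pics/wrist0.png

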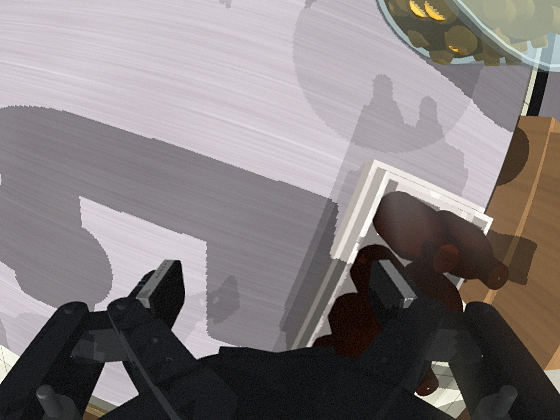

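Top view: there are four loose gold caps, near (307,203), (350,209), (371,237) and (405,237). Next to them are the green (376,212) and pink (365,189) look-alikes. The outlet-track caps (118,177) and the bottle caps are not meant. The tray is at (322,253), the handle at (192,260) and the guard frame at (188,217).

```bash
cat > h.py <<'E'
import numpy as np,cv2,pickle
from scipy.spatial.transform import Rotation as R
def ray(s,u,v):
    K=s["camera_matrix"]; d=np.array([(u-K[0,2])/K[0,0],(v-K[1,2])/K[1,1],1.])
    return np.array(s["xyz"]),R.from_euler('xyz',s["orientation"],degrees=True).as_matrix()@d
def plane(s,u,v,z):
    o,d=ray(s,u,v); return o+d*(z-o[2])/d[2]
def proj(s,p):
    c=R.from_euler('xyz',s["orientation"],degrees=True).as_matrix().T@(np.array(p)-s["xyz"])
    q=s["camera_matrix"]@c; return q[:2]/q[2]
def tri(s1,p1,s2,p2):
    o1,d1=ray(s1,*p1);o2,d2=ray(s2,*p2)
    t=np.linalg.lstsq(np.c_[d1,-d2],o2-o1,rcond=None)[0]
    a,b=o1+d1*t[0],o2+d2*t[1]; return (a+b)/2,np.linalg.norm(a-b)
def blobs(s,lo,hi,amin,amax):
    hsv=cv2.cvtColor(s["pixels"],cv2.COLOR_RGB2HSV)
    m=cv2.inRange(hsv,np.array(lo),np.array(hi))
    n,l,st,c=cv2.connectedComponentsWithStats(m)
    return [(c[i].round(1),st[i]) for i in range(1,n) if amin<=st[i][4]<=amax],m
E
python3 - <<'E'
from h import *
d=pickle.load(open("s0.pkl","rb"))
for n in ("top","side"):
    s=d[n]
    for nm,lo,hi,z in (("gold",(12,140,110),(30,255,255),12),("blue",(105,150,80),(125,255,255),156),("red",(0,180,100),(6,255,255),12),("white",(0,0,200),(180,40,255),14)):
        for c,st in blobs(s,lo,hi,30,2500)[0]:
            print(n,nm,c,st,plane(s,*c,z).round(0))
s=d["top"]
c=s["pixels"][170:290,280:430,::-1]
cv2.imwrite("pics/crop0.png",cv2.resize(c,None,fx=5,fy=5,interpolation=cv2.INTER_CUBIC))
c=s["pixels"][130:310,95:265,::-1]
cv2.imwrite("pics/crop1.png",cv2.resize(c,None,fx=3.3,fy=3.3,interpolation=cv2.INTER_CUBIC))
E
```

```text
top gold [344.1 153. ] [340 149   9   9  67] [ 805. -206.   12.]
top gold [117.1 176. ] [104 171  27  11 185] [739. 537.  12.]
top gold [187.7 219.2] [ 133  184  110   68 1550] [592. 305.  12.]
top gold [307.4 202.2] [304 199   8   8  47] [641. -79.  12.]
top gold [  4.6 207. ] [  0 202  10  10  74] [642. 891.  12.]
top gold [ 26.9 207. ] [ 22 203  11   9  78] [641. 820.  12.]
top gold [ 49.7 206.8] [ 45 203  10   9  77] [641. 747.  12.]
top gold [349.3 209.1] [346 206   8   7  49] [ 616. -214.   12.]
top gold [  3.1 229.4] [  0 225   8  10  69] [570. 889.  12.]
top gold [ 25.1 229. ] [ 20 224  11  11  86] [570. 819.  12.]
top gold [ 48.  228.6] [ 43 224  11  10  84] [570. 747.  12.]
top gold [370.9 236.4] [367 233   9   8  57] [ 526. -278.   12.]
top gold [405.  236.9] [401 233   9   8  54] [ 522. -387.   12.]
top gold [ 23.  251.8] [ 18 247  11  10  83] [497. 820.  12.]
top gold [ 46.2 251.5] [ 41 247  11  10  85] [497. 747.  12.]
top gold [  2.  252.2] [  0 248   6  10  48] [497. 885.  12.]
top gold [ 21.1 274.8] [ 16 270  11  11  93] [426. 819.  12.]
top gold [ 44.5 274.4] [ 40 2
[... 1702 characters left out ...]
e gold [401.3 233.1] [396 228  12  11  98] [856. -79.  12.]
side gold [330.5 254.9] [326 251  10   9  66] [645. -78.  12.]
side gold [345.2 300.6] [340 296  11  10  87] [ 620. -214.   12.]
side gold [321.7 337.6] [316 332  12  12 117] [ 530. -280.   12.]
side gold [341.9 384.7] [336 378  13  14 137] [ 526. -388.   12.]
side blue [51.6 12.3] [48  8  7 11 57] [  -3. 1540.  156.]
side blue [217.8 151.5] [208 138  20  28 116] [451. 265. 156.]
side red [220.4 219.8] [208 217  26   7  75] [409. 147.  12.]
side white [376.2 231.7] [361 221  31  23 396] [794. -52.  14.]
side white [279.1 347.7] [271 340  17  16 204] [ 433. -269.   14.]
side white [303. 393.] [295 384  18  19 250] [ 445. -376.   14.]
```

View pics/crop0.png

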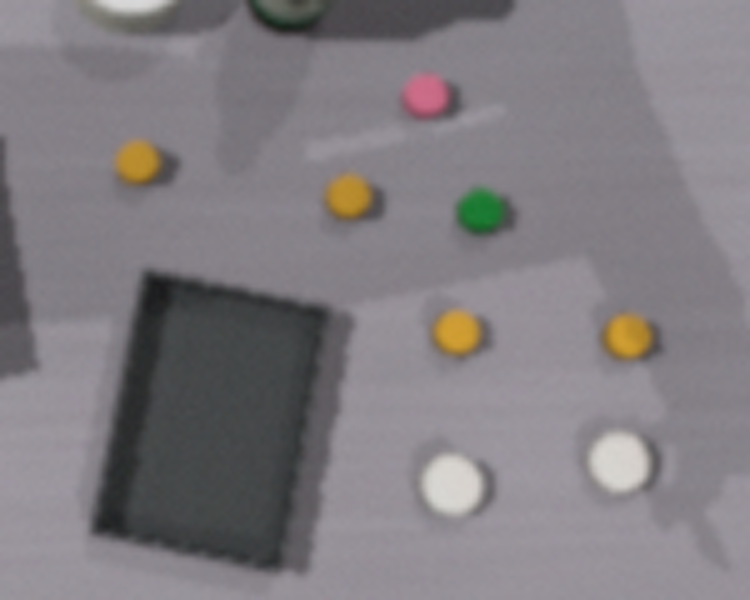

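View pics/crop1.png

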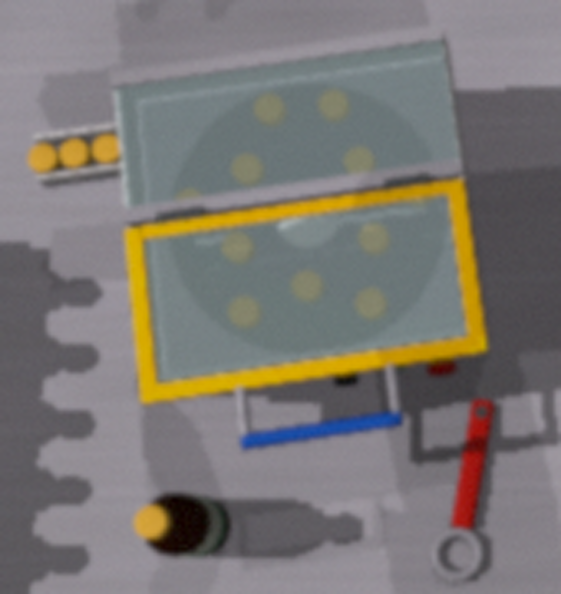

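Run:
```python
from h import *
d=pickle.load(open("s0.pkl","rb"))
# tray: dark low-sat region
s=d["top"]; g=cv2.cvtColor(s["pixels"],cv2.COLOR_RGB2GRAY)
m=np.zeros_like(g); m[215:292,290:352]=(g[215:292,290:352]<85)*255
m=cv2.morphologyEx(m,cv2.MORPH_OPEN,np.ones((3,3),np.uint8))
c=max(cv2.findContours(m,0,2)[0],key=cv2.contourArea); q=cv2.boxPoints(cv2.minAreaRect(c))
print("top quad",q.round(1).tolist()); P=np.array([plane(s,*p,25)for p in q]);print(P.round(0).tolist(),P.mean(0).round(1))
s2=d["side"]; g=cv2.cvtColor(s2["pixels"],cv2.COLOR_RGB2GRAY)
m=np.zeros_like(g); m[255:322,230:320]=(g[255:322,230:320]<85)*255
m=cv2.morphologyEx(m,cv2.MORPH_OPEN,np.ones((3,3),np.uint8))
c=max(cv2.findContours(m,0,2)[0],key=cv2.contourArea); a=cv2.approxPolyDP(c,5,True)[:,0]
print("side",a.tolist(),[plane(s2,*p,25).round(0)[:2].tolist() for p in a])
# bar ends
for n in("top","side"):
    s_=d[n]; mm=blobs(s_,(105,150,80),(125,255,255),30,2500)
    l=mm[1]; n_,lab,st,ce=cv2.connectedComponentsWithStats(l)
    i=[k for k in range(1,n_) if 100<st[k][4]<400 and st[k][0]>100][0]
    v,u=np.where(lab==i); pts=np.c_[u,v].astype(float); mu=pts.mean(0); w=np.linalg.svd(pts-mu)[2][0] if 0 else np.linalg.eigh(np.cov((pts-mu).T))[1][:,-1]
    t=(pts-mu)@w; e=[mu+w*t.min(),mu+w*t.max()]
    for h in(156,):
        W=[plane(s_,*p,h) for p in e]+[plane(s_,*mu,h)]
        dd=W[1]-W[0]; print(n,np.round(e,1).tolist(),mu,np.round(W,1).tolist(),"len",np.linalg.norm(dd),"dir",np.degrees(np.arctan2(dd[1],dd[0])))
print(tri(d["top"],(192.6,259.6),d["side"],(217.8,151.5)))
# yellow frame angle
m=blobs(s,(12,140,110),(30,255,255),1000,2500)[1].copy(); m[:,:130]=0;m[:180]=0;m[255:]=0;m[:,245:]=0
q=cv2.boxPoints(cv2.minAreaRect(np.argwhere(m)[:,::-1].astype(np.float32)))
W=np.array([plane(s,*p,161) for p in q]);print("frame",q.round(1).tolist(),W.round(0).tolist(),W.mean(0))
```

```text
top quad [[297.8999938964844, 276.6000061035156], [308.20001220703125, 223.6999969482422], [346.1000061035156, 231.0], [335.8999938964844, 283.8999938964844]]
[[403.0, -42.0, 25.0], [569.0, -79.0, 25.0], [543.0, -198.0, 25.0], [378.0, -158.0, 25.0]] [ 473.  -119.1   25. ]
side [[304, 262], [240, 270], [242, 314], [313, 307]] [[569.0, -83.0], [411.0, -49.0], [380.0, -168.0], [539.0, -209.0]]
top [[215.0, 256.0], [168.9, 263.3]] [192.64880952 259.57738095] [[458.0, 198.5, 156.0], [439.8, 328.0, 156.0], [449.2, 261.4, 156.0]] len 130.79409317034828 dir 98.00477728937189
side [[208.7, 138.2], [227.0, 165.0]] [217.8362069  151.51724138] [[441.6, 334.9, 156.0], [459.4, 199.0, 156.0], [450.8, 264.8, 156.0]] len 137.13886001999825 dir -82.5423921288713
(array([449.48264849, 261.00039125, 158.97278306]), np.float64(1.257203242821689))
frame [[129.8000030517578, 198.6999969482422], [235.3000030517578, 183.1999969482422], [243.1999969482422, 236.6999969482422], [137.60000610351562, 252.1999969482422]] [[627.0, 444.0, 161.0], [668.0, 140.0, 161.0], [511.0, 118.0, 161.0], [472.0, 416.0, 161.0]] [569.80446119 279.64567968 161.        ]
```

>>> {"name": "drive_tool", "arguments": {"moves": [[[26,23,-7],-4],[[55,49,-14],-8],[[85,75,-22],-12],[[115,102,-30],-16],[[145,129,-38],-20],[[175,156,-46],-24],[[205,182,-54],-28],[[232,205,-60],-32]], "fingers": 50, "squeeze": 25}}

```text
time: 0.82
tool_pos: [432.0, -358.8, 192.3]
tcp_rot: [-180.0, 0.0, -12.8]
ft_force: [0.3, -0.6, -0.6]
finger_gap: 50.0
```

>>> {"name": "drive_tool", "arguments": {"moves": [[[24,20,-15],0],[[48,41,-30],0],[[72,62,-45],0],[[96,82,-60],0],[[96,82,-60],0],[[96,82,-60],0],[[96,82,-60],0],[[96,82,-60],0]]}}

```text
time: 1.48
tool_pos: [526.6, -280.0, 133.9]
tcp_rot: [180.0, -0.0, -12.7]
ft_force: [0.6, 0.3, 0.6]
finger_gap: 49.8
```

```bash
cat >> h.py <<'E'
def wray(s,u,v):
    K=s["camera_matrix"]; x,y=(u-K[0,2]),(v-K[1,2]); rr=np.hypot(x,y); th=rr/K[0,0]
    d=np.array([np.sin(th)*x/max(rr,1e-9),np.sin(th)*y/max(rr,1e-9),np.cos(th)])
    return np.array(s["xyz"]),R.from_euler('xyz',s["orientation"],degrees=True).as_matrix()@d
def wplane(s,u,v,z):
    o,d=wray(s,u,v); return o+d*(z-o[2])/d[2]
E
cat > look.py <<'E'
import sys
from h import *
from bench import r
tag=sys.argv[1]; cams=sys.argv[2].split(',')
for n in cams:
    s=r.snapshot(n); cv2.imwrite(f"pics/{n}{tag}.png",s["pixels"][:,:,::-1]); pickle.dump(s,open(f"{n}{tag}.pkl","wb"))
    for c,st in blobs(s,(12,140,90),(30,255,255),35,4000)[0]:
        p=(wplane if n=="wrist" else plane)(s,*c,14)
        if 350<p[0]<760 and -450<p[1]<0: print(n,c,st,p.round(1))
q=r.sense(); print(q["time"],q["tool_pos"].round(1),q["tcp_rot"].round(2),q["joint_pos"].round(1),q["ft_force"].round(1),q["finger_gap"])
E
python3 look.py 1 wrist
```

```text
wrist [164.4 118. ] [147 100  38  36 977] [ 618.9 -213.7   14. ]
wrist [ 30.5 139.3] [ 19 124  27  30 525] [643.7 -77.1  14. ]
wrist [419.7 182.1] [413 171  12  25 122] [ 526.8 -398.9   14. ]
wrist [273.4 210. ] [ 256  191   36   38 1038] [ 529.7 -278.8   14. ]
1.5333 [ 526.6 -280.2  134.2] [ 1.7996e+02 -6.0000e-02 -1.2720e+01] [-32.9  11.8  93.2  -0.   75.   69.8] [-0.1 -0.7  0.6] 49.91209879204051
```

View pics/wrist1.png

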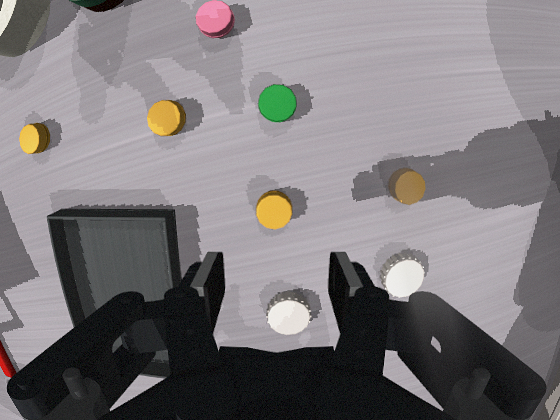

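The cap at (273,210) is metallic gold and clearly distinct from the green one (277,103) and pink one (214,18). I'm grasping it.

>>> {"name": "drive_tool", "arguments": {"moves": [[[2,0,-30],0],[[2,0,-60],0],[[2,0,-85],0],[[2,0,-100],0],[[2,0,-107],0],[[2,0,-107],0],[[2,0,-107],0],[[2,0,-107],0]]}}

```text
time: 2.2
tool_pos: [529.9, -280.2, 28.3]
tcp_rot: [179.9, -0.2, -12.7]
ft_force: [0.1, -0.1, 0.2]
finger_gap: 50.1
```

>>> {"name": "drive_tool", "arguments": {"moves": [[[0,0,0],0],[[0,0,0],0],[[0,0,0],0],[[0,0,0],0],[[0,0,15],0],[[0,0,40],0],[[0,0,60],0],[[0,0,60],0]], "fingers": 20}}

```text
time: 2.87
tool_pos: [531.9, -280.9, 92.2]
tcp_rot: [179.8, -0.5, -12.6]
ft_force: [1.9, -0.2, 1.0]
finger_gap: 26.4
```

```bash
python3 look.py 2 wrist
```

```text
wrist [143.3 126.3] [ 124  105   40   43 1316] [ 619.3 -213.3   14. ]
wrist [  6.9 150.2] [  0 133  18  34 457] [641.5 -85.7  14. ]
wrist [435.6 205.3] [420 189  29  38 670] [ 525.4 -393.    14. ]
wrist [276.1 275.8] [ 247  245   59   62 2795] [ 500.8 -274.4   14. ]
2.9167 [ 531.1 -280.5   90.2] [179.87  -0.36 -12.64] [-32.7  14.9  94.5   0.   70.2  69.9] [ 0.7  0.3 -0.1] 26.565221211795176
```

View pics/wrist2.png

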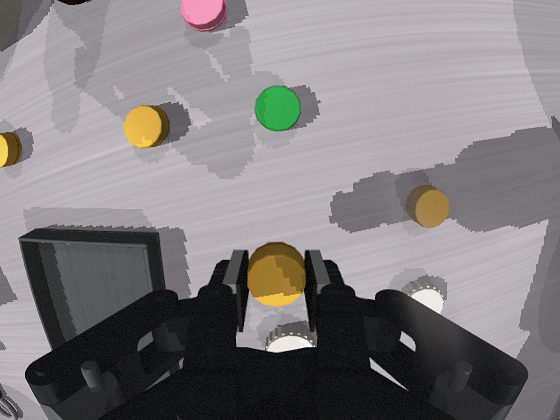

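>>> {"name": "drive_tool", "arguments": {"moves": [[[-15,25,0],0],[[-35,58,0],0],[[-55,90,0],0],[[-75,122,0],0],[[-93,151,0],0],[[-104,169,0],0],[[-104,169,-15],0],[[-104,169,-30],0]]}}

```text
time: 3.58
tool_pos: [424.9, -109.1, 56.4]
tcp_rot: [180.0, -0.1, -12.5]
ft_force: [0.3, -0.2, -0.4]
finger_gap: 26.4
```

>>> {"name": "drive_tool", "arguments": {"moves": [[[0,0,-15],0],[[0,0,-22],0],[[0,0,-22],0],[[0,0,-22],0],[[0,0,-22],0],[[0,0,-22],0],[[0,0,-22],0],[[0,0,-22],0]]}}

```text
time: 4.25
tool_pos: [425.4, -110.3, 34.9]
tcp_rot: [180.0, -0.1, -12.7]
ft_force: [0.2, 1.1, -0.1]
finger_gap: 26.8
```

>>> {"name": "drive_tool", "arguments": {"moves": [[[0,0,0],0],[[0,0,0],0],[[0,0,0],0],[[0,0,15],0],[[0,0,40],0],[[0,0,70],0],[[0,0,90],0],[[0,0,90],0]], "fingers": 50}}

```text
time: 4.92
tool_pos: [427.8, -111.2, 129.4]
tcp_rot: [179.9, -0.5, -12.6]
ft_force: [1.1, -1.6, -0.1]
finger_gap: 50.2
```

```bash
python3 look.py 3 wrist
```

```text
wrist [539.   55.1] [525  41  29  29 678] [ 524.8 -383.3   14. ]
wrist [275.2 220.8] [ 257  201   37   40 1176] [ 424.4 -110.    14. ]
4.9667 [ 426.9 -110.8  127.1] [179.95  -0.32 -12.64] [-21.2 -12.6 118.2   0.   74.   81.4] [ 0.4  1.1 -0.8] 50.16381903482221
```

View pics/wrist3.png

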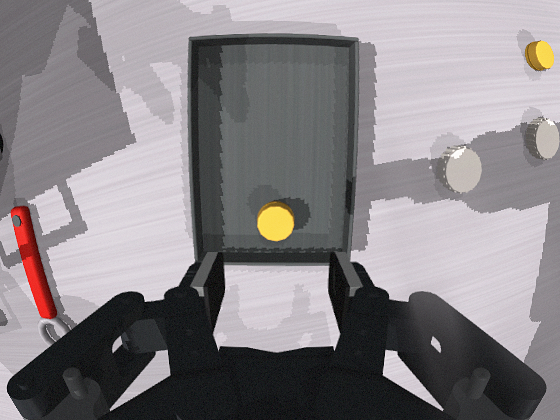

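The first cap lies in the tray at pixel (275,221). Next is the gold cap near (619,-214), seen at wrist2 pixel (143,126). It is metallic gold, and the green one is separate at (277,108).

>>> {"name": "drive_tool", "arguments": {"moves": [[[22,-12,0],0],[[55,-29,0],0],[[90,-48,0],0],[[125,-66,0],0],[[160,-85,0],0],[[182,-97,0],0],[[193,-104,0],0],[[193,-104,-20],0]]}}

```text
time: 5.63
tool_pos: [621.9, -216.6, 106.8]
tcp_rot: [179.9, -0.4, -12.7]
ft_force: [0.8, -0.5, 1.5]
finger_gap: 50.0
```

>>> {"name": "drive_tool", "arguments": {"moves": [[[0,0,-25],0],[[0,0,-50],0],[[0,0,-68],0],[[0,0,-78],0],[[0,0,-78],0],[[0,0,-78],0],[[0,0,-78],0],[[0,0,-78],0]]}}

```text
time: 6.3
tool_pos: [619.2, -214.7, 28.3]
tcp_rot: [180.0, -0.2, -12.6]
ft_force: [0.8, -0.3, 0.4]
finger_gap: 50.2
```

>>> {"name": "drive_tool", "arguments": {"moves": [[[0,0,0],0],[[0,0,0],0],[[0,0,0],0],[[0,0,0],0],[[0,0,15],0],[[0,0,40],0],[[0,0,60],0],[[0,0,60],0]], "fingers": 20}}

```text
time: 6.97
tool_pos: [621.1, -215.4, 93.1]
tcp_rot: [179.9, -0.5, -12.6]
ft_force: [1.0, -0.0, 1.3]
finger_gap: 26.6
```

```bash
python3 look.py 4 wrist
```

```text
wrist [ 89.3 238.5] [ 73 218  37  40 959] [644.2 -78.8  14. ]
wrist [276.1 274.5] [ 247  243   59   62 2753] [ 590.5 -208.9   14. ]
wrist [500.5 292.2] [489 279  24  27 459] [ 522.1 -391.    14. ]
7.0167 [ 620.3 -215.1   91. ] [179.93  -0.38 -12.64] [-23.6  22.8  84.7   0.   72.2  79. ] [ 0.2 -0.8  0.2] 26.610950015140215
```

View pics/wrist4.png

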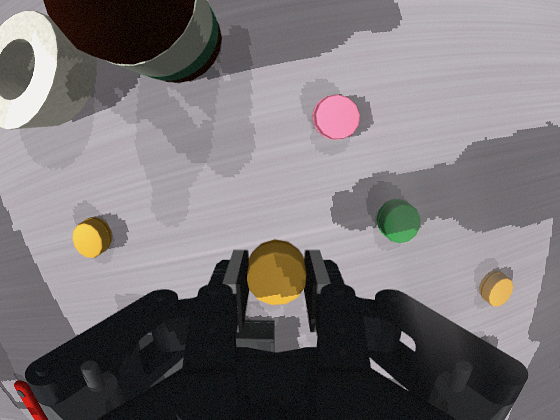

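The second cap is held at (276,274). I'm placing it mid-tray.

>>> {"name": "drive_tool", "arguments": {"moves": [[[-20,13,0],0],[[-50,32,0],0],[[-80,52,0],0],[[-110,71,0],0],[[-132,85,0],0],[[-144,93,0],0],[[-144,93,-15],0],[[-144,93,-30],0]]}}

```text
time: 7.68
tool_pos: [473.7, -120.7, 56.7]
tcp_rot: [180.0, -0.1, -12.6]
ft_force: [-0.4, -0.4, -0.5]
finger_gap: 26.3
```

>>> {"name": "drive_tool", "arguments": {"moves": [[[0,0,-15],0],[[0,0,-22],0],[[0,0,-22],0],[[0,0,-22],0],[[0,0,-22],0],[[0,0,-22],0],[[0,0,-22],0],[[0,0,-22],0]]}}

```text
time: 8.35
tool_pos: [474.4, -121.3, 34.9]
tcp_rot: [180.0, -0.1, -12.6]
ft_force: [-0.2, 0.4, 0.1]
finger_gap: 26.4
```

>>> {"name": "drive_tool", "arguments": {"moves": [[[0,0,0],0],[[0,0,0],0],[[0,0,0],0],[[0,0,15],0],[[0,0,40],0],[[0,0,70],0],[[0,0,90],0],[[0,0,90],0]], "fingers": 50}}

```text
time: 9.02
tool_pos: [476.9, -122.2, 129.6]
tcp_rot: [179.9, -0.5, -12.6]
ft_force: [0.8, 0.0, -0.0]
finger_gap: 50.0
```

```bash
python3 look.py 5 wrist
```

```text
wrist [170.8  19.4] [154   3  38  37 941] [644.4 -78.4  14. ]
wrist [540.  106.1] [526  92  29  29 703] [ 525.7 -383.7   14. ]
wrist [275.3 219.5] [ 257  200   37   40 1171] [ 474.4 -121.3   14. ]
wrist [275.4 279.7] [ 259  261   34   38 1046] [ 424.4 -110.2   14. ]
9.0667 [ 475.9 -121.8  127.3] [179.96  -0.33 -12.65] [-20.3  -4.1 110.6   0.   73.2  82.3] [0.4 0.3 0.3] 49.92870650404177
```

View pics/wrist5.png

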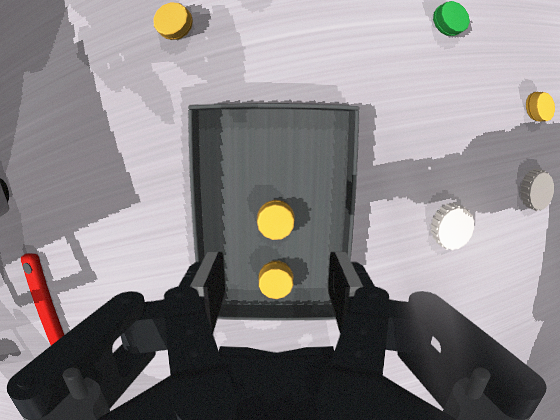

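Two caps are in the tray, at (275,220) and (275,280). The third target is the gold cap at pixel (171,19), which is (644,-78).

>>> {"name": "drive_tool", "arguments": {"moves": [[[22,5,0],0],[[55,14,0],0],[[90,23,0],0],[[125,32,0],0],[[155,39,0],0],[[169,43,0],0],[[169,43,-10],0],[[169,43,-30],0]]}}

```text
time: 9.73
tool_pos: [644.4, -78.1, 94.8]
tcp_rot: [180.0, -0.2, -12.6]
ft_force: [0.5, 0.4, 0.3]
finger_gap: 50.4
```

>>> {"name": "drive_tool", "arguments": {"moves": [[[0,0,-25],0],[[0,0,-50],0],[[0,0,-64],0],[[0,0,-68],0],[[0,0,-68],0],[[0,0,-68],0],[[0,0,-68],0],[[0,0,-68],0]]}}

```text
time: 10.4
tool_pos: [644.3, -78.5, 28.4]
tcp_rot: [-180.0, -0.2, -12.6]
ft_force: [0.4, -0.1, -0.2]
finger_gap: 50.3
```

>>> {"name": "drive_tool", "arguments": {"moves": [[[0,0,0],0],[[0,0,0],0],[[0,0,0],0],[[0,0,0],0],[[0,0,15],0],[[0,0,40],0],[[0,0,60],0],[[0,0,60],0]], "fingers": 20}}

```text
time: 11.07
tool_pos: [646.2, -78.7, 92.9]
tcp_rot: [-180.0, -0.5, -12.6]
ft_force: [0.8, -0.5, 1.0]
finger_gap: 26.8
```

```bash
python3 look.py 6 wrist
```

```text
wrist [276.1 273.7] [ 247  242   59   62 2806] [616.4 -72.2  14. ]
11.1167 [645.4 -78.5  90.8] [-179.99   -0.38  -12.64] [-11.5  21.9  85.8   0.   71.9  91.2] [-0.1 -0.5  0.6] 26.67917665167822
```

View pics/wrist6.png

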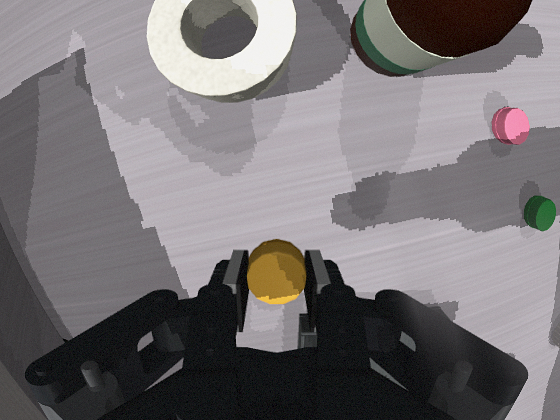

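The third cap is held at (276,274). It goes in the remaining slot.

>>> {"name": "drive_tool", "arguments": {"moves": [[[-20,-9,0],0],[[-50,-22,0],0],[[-80,-36,0],0],[[-108,-49,0],0],[[-120,-54,0],0],[[-120,-54,0],0],[[-120,-54,-15],0],[[-120,-54,-30],0]]}}

```text
time: 11.78
tool_pos: [524.3, -132.4, 57.2]
tcp_rot: [180.0, -0.2, -12.7]
ft_force: [-0.0, 0.6, 0.8]
finger_gap: 26.7
```

>>> {"name": "drive_tool", "arguments": {"moves": [[[0,0,-15],0],[[0,0,-22],0],[[0,0,-22],0],[[0,0,-22],0],[[0,0,-22],0],[[0,0,-22],0],[[0,0,-22],0],[[0,0,-22],0]]}}

```text
time: 12.45
tool_pos: [523.4, -132.3, 35.0]
tcp_rot: [180.0, -0.1, -12.6]
ft_force: [0.1, 0.4, 0.2]
finger_gap: 26.7
```

>>> {"name": "drive_tool", "arguments": {"moves": [[[0,0,0],0],[[0,0,0],0],[[0,0,0],0],[[0,0,15],0],[[0,0,40],0],[[0,0,75],0],[[0,0,110],0],[[0,0,116],0]], "fingers": 50}}

```text
time: 13.12
tool_pos: [526.2, -133.3, 157.4]
tcp_rot: [179.9, -0.5, -12.6]
ft_force: [1.0, -0.3, 0.5]
finger_gap: 50.0
```

```bash
python3 look.py 7 wrist,side
```

```text
wrist [522.6 154.9] [510 142  24  28 441] [ 526.  -389.1   14. ]
wrist [275.5 210.2] [259 193  34  35 942] [ 523.9 -132.5   14. ]
wrist [275.2 265.1] [260 248  32  35 870] [ 474.5 -121.2   14. ]
wrist [275.2 313.4] [261 297  30  33 750] [ 424.3 -109.9   14. ]
side [294.9 285.1] [290 280  11  12 107] [ 524.5 -132.2   14. ]
side [274.2 287.8] [269 282  11  13 108] [ 474.7 -121.4   14. ]
side [253.1 290.3] [248 285  11  12 107] [ 424.6 -109.8   14. ]
side [341.9 385.3] [336 379  13  14 142] [ 524.7 -389.9   14. ]
13.2167 [ 524.8 -132.8  153.4] [179.96  -0.34 -12.64] [-19.6   2.1 101.5  -0.   76.   83. ] [ 0.1  0.4 -0.4] 50.04555058500018
```

View pics/wrist7.png

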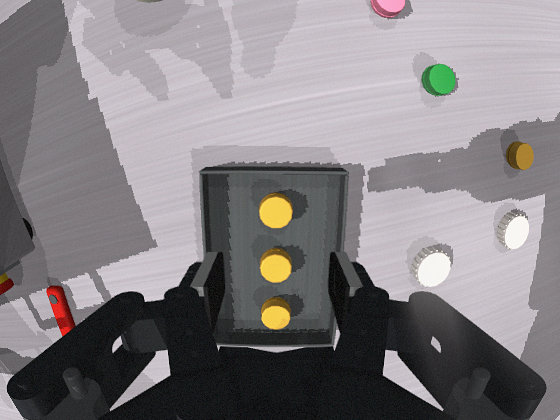

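View pics/side7.png

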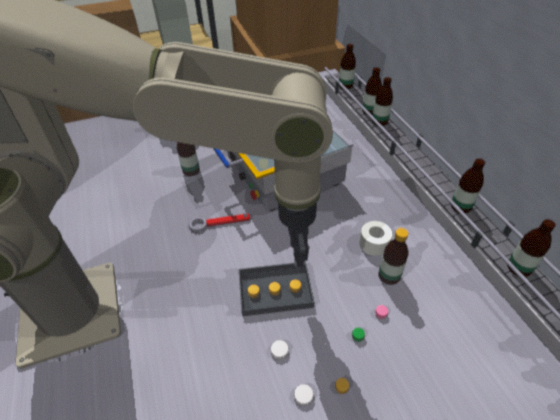

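Three caps are in the tray, at side pixels (295,285), (274,288) and (253,290), and the fourth is at (342,385). Moving over the bar.

>>> {"name": "drive_tool", "arguments": {"moves": [[[0,5,20],7],[[-2,15,40],14],[[-4,30,60],21],[[-8,50,80],28],[[-12,75,100],35],[[-16,100,110],42],[[-20,125,110],49],[[-20,130,110],56]], "fingers": 42}}

```text
time: 13.88
tool_pos: [502.1, 1.0, 259.4]
tcp_rot: [-179.9, -0.0, 43.8]
ft_force: [0.5, -0.3, 0.1]
finger_gap: 42.2
```

>>> {"name": "drive_tool", "arguments": {"moves": [[[-4,20,0],7],[[-11,55,0],14],[[-19,95,0],21],[[-27,135,0],28],[[-35,175,0],35],[[-43,215,0],42],[[-49,245,0],49],[[-53,264,0],55]]}}

```text
time: 14.55
tool_pos: [447.9, 264.6, 257.9]
tcp_rot: [-179.8, 0.0, 98.8]
ft_force: [0.3, -0.8, 0.0]
finger_gap: 41.6
```

>>> {"name": "drive_tool", "arguments": {"moves": [[[0,0,0],0],[[0,0,0],0],[[0,0,0],0],[[0,0,0],0],[[0,0,0],0],[[0,0,0],0],[[0,0,0],0],[[0,0,0],0]]}}

```text
time: 15.22
tool_pos: [450.1, 261.4, 260.4]
tcp_rot: [180.0, -0.0, 98.3]
ft_force: [-0.4, 0.3, -0.1]
finger_gap: 42.0
```

```bash
python3 look.py 8 wrist,side
python3 - <<'E'
from h import *
s=pickle.load(open("wrist8.pkl","rb"))
hsv=cv2.cvtColor(s["pixels"],cv2.COLOR_RGB2HSV)
for c,st in blobs(s,(105,150,60),(125,255,255),60,20000)[0]: print(c,st,wplane(s,*c,158).round(1))
E
```

```text
side [294.9 285.1] [290 280  11  12 109] [ 524.5 -132.2   14. ]
side [274.2 288. ] [269 282  11  13 113] [ 474.5 -121.9   14. ]
side [253.1 290.4] [248 285  11  12 105] [ 424.5 -110.1   14. ]
side [341.9 385.1] [336 378  13  15 144] [ 524.9 -389.5   14. ]
15.3167 [450.  261.7 260.4] [179.99  -0.    98.32] [24.5 -5.1 97.3 -0.  87.8 16.2] [ 0.2 -0.9  0.3] 42.134870221278206
[275.6 208.1] [ 267  120   20  183 3280] [449.7 268.9 158. ]
```

View pics/wrist8.png

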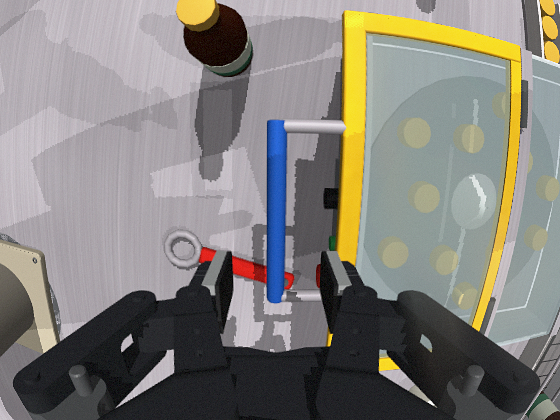

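View pics/side8.png

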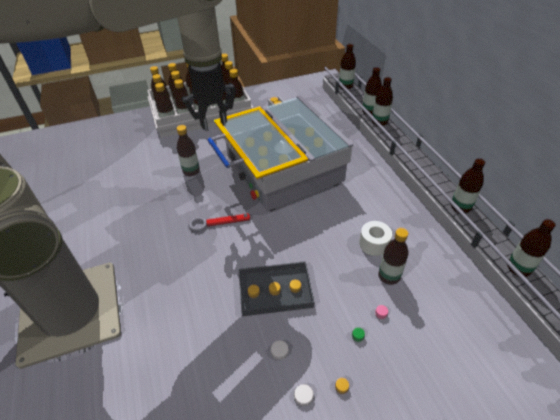

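The blue bar is seen edge-on and lies vertically at u≈276 between the fingers. The frame is at u≥345 and the arms are at v≈127 and v≈297. Going down and gripping.

>>> {"name": "drive_tool", "arguments": {"moves": [[[0,0,-15],0],[[0,0,-40],0],[[0,0,-65],0],[[0,0,-85],0],[[0,0,-97],0],[[0,0,-102],0],[[0,0,-102],0],[[0,0,-102],0]]}}

```text
time: 15.98
tool_pos: [450.4, 262.1, 159.3]
tcp_rot: [179.9, -0.0, 98.4]
ft_force: [0.3, 0.6, 0.6]
finger_gap: 42.1
```

>>> {"name": "drive_tool", "arguments": {"moves": [[[0,0,0],0],[[0,0,0],0],[[0,0,0],0],[[0,0,0],0],[[0,0,0],0],[[0,0,0],0],[[0,0,0],0],[[0,0,0],0]], "fingers": 5, "squeeze": 40}}

```text
time: 16.65
tool_pos: [449.8, 262.2, 159.9]
tcp_rot: [180.0, -0.0, 98.4]
ft_force: [-5.9, -2.2, 7.7]
finger_gap: 12.8
```

```bash
python3 look.py 9 wrist,side
python3 - <<'E'
import numpy as np
for a in range(0,61,5):
    t=np.radians(a); f=205*(1-np.cos(t)); print(a,(f*np.cos(np.radians(8.2))).round(1),(f*np.sin(np.radians(8.2))).round(1),(205*np.sin(t)).round(1))
E
```

```text
side [294.9 285.2] [290 280  11  12 112] [ 524.3 -132.4   14. ]
side [274.2 287.9] [269 282  11  13 108] [ 474.6 -121.7   14. ]
side [253.  290.4] [248 285  11  12 109] [ 424.3 -110.    14. ]
side [341.9 385.1] [336 378  13  15 145] [ 524.9 -389.5   14. ]
16.75 [449.8 262.2 159.9] [ 1.7998e+02 -3.0000e-02  9.8360e+01] [ 24.6  -1.2 104.1   0.   77.   16.2] [-6.1 -1.1  7.2] 12.27098880188856
0 0.0 0.0 0.0
5 0.8 0.1 17.9
10 3.1 0.4 35.6
15 6.9 1.0 53.1
20 12.2 1.8 70.1
25 19.0 2.7 86.6
30 27.2 3.9 102.5
35 36.7 5.3 117.6
40 47.5 6.8 131.8
45 59.4 8.6 145.0
50 72.5 10.4 157.0
55 86.5 12.5 167.9
60 101.5 14.6 177.5
```

View pics/wrist9.png

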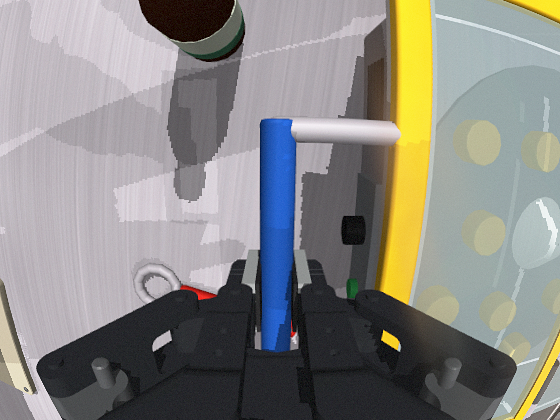

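>>> {"name": "drive_tool", "arguments": {"moves": [[[0,0,4],0],[[0.3,0,11],0],[[1,0,18],0],[[1.5,0,25],0],[[2.5,0.3,32],0],[[4,0.5,39],0],[[5,0.7,46],0],[[7,1,53],0]]}}

```text
time: 17.42
tool_pos: [456.0, 262.9, 211.7]
tcp_rot: [-179.9, -0.0, 98.4]
ft_force: [-6.8, 3.3, -2.4]
finger_gap: 12.3
```

>>> {"name": "drive_tool", "arguments": {"moves": [[[2,0.3,7],0],[[4,0.6,13.5],0],[[6.5,1,20.5],0],[[9,1.3,27],0],[[12,1.7,33.5],0],[[15,2.1,40],0],[[18.5,2.6,46.5],0],[[20,2.9,49.5],0]]}}

```text
time: 18.08
tool_pos: [475.2, 265.6, 262.2]
tcp_rot: [-179.8, 0.0, 98.4]
ft_force: [-15.4, -1.6, 4.5]
finger_gap: 12.2
```

```bash
python3 look.py 10 side,top
```

```text
side [294.9 285.2] [290 280  11  12 109] [ 524.3 -132.4   14. ]
side [274.1 288.1] [269 282  11  13 114] [ 474.2 -122.1   14. ]
side [253.1 290.4] [248 285  11  12 108] [ 424.5 -110.1   14. ]
side [341.9 385.1] [336 378  13  15 144] [ 524.9 -389.5   14. ]
top [404.9 236.8] [401 233   9   8  54] [ 522.5 -386.5   14. ]
top [325.4 238.5] [321 234  10  10  70] [ 521.7 -132.8   14. ]
top [322.4 254. ] [318 250   9   9  62] [ 472.6 -121.4   14. ]
top [319.3 270.2] [315 266  10   9  69] [ 421.9 -109.7   14. ]
18.1833 [475.2 265.6 262.2] [-1.7977e+02  2.0000e-02  9.8380e+01] [23.8 -1.2 93.3  0.  88.1 15.4] [-17.1  -1.2   5.1] 12.557921768853344
```

View pics/side10.png

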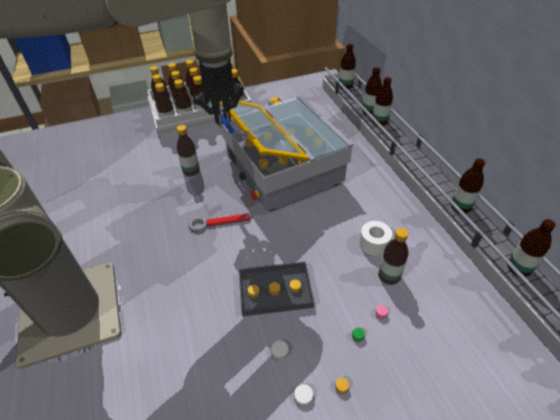

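>>> {"name": "drive_tool", "arguments": {"moves": [[[2.5,0.5,6],0],[[6,1,12],0],[[10,1.6,18],0],[[14.3,2.2,23.7],0],[[18.8,2.8,29.3],0],[[23.4,3.5,34.7],0],[[28.3,4.2,40],0],[[30.7,4.6,42.5],0]]}}

```text
time: 18.85
tool_pos: [506.2, 269.9, 306.4]
tcp_rot: [-179.9, 0.0, 98.4]
ft_force: [-19.6, -5.6, 14.1]
finger_gap: 12.7
```

>>> {"name": "drive_tool", "arguments": {"moves": [[[4,0.6,6],0],[[9,1.3,11.2],0],[[14.4,2.1,16],0],[[20,2.9,20.5],0],[[25.7,3.7,25],0],[[31.6,4.6,29],0],[[34.6,5,31],0],[[34.6,5,31],0]]}}

```text
time: 19.52
tool_pos: [542.6, 274.9, 338.1]
tcp_rot: [179.9, 0.0, 98.3]
ft_force: [-8.8, -2.3, 10.9]
finger_gap: 12.6
```

>>> {"name": "drive_tool", "arguments": {"moves": [[[0,0,0],0],[[0,0,0],0],[[0,0,0],0],[[0,0,0],0],[[0,0,0],0],[[0,0,0],0],[[0,0,0],0],[[0,0,0],0]]}}

```text
time: 20.18
tool_pos: [542.2, 274.8, 337.8]
tcp_rot: [179.9, 0.0, 98.3]
ft_force: [-8.9, -2.2, 10.0]
finger_gap: 12.6
```

```bash
python3 look.py 11 side,top,wrist
python3 - <<'E'
from h import *
for n in("side","top"):
    s=pickle.load(open(n+"11.pkl","rb"))
    c=s["pixels"][60:220,150:360,::-1] if n=="side" else s["pixels"][130:310,95:265,::-1]
    cv2.imwrite(f"pics/{n}11c.png",cv2.resize(c,None,fx=3.3,fy=3.3,interpolation=cv2.INTER_CUBIC))
E
```

```text
side [294.8 285.2] [290 280  11  12 107] [ 524.1 -132.3   14. ]
side [274.2 287.9] [269 282  12  13 117] [ 474.6 -121.7   14. ]
side [253.1 290.4] [248 285  11  12 108] [ 424.5 -110.1   14. ]
side [342.  385.1] [336 378  13  15 153] [ 525.1 -389.6   14. ]
top [405.1 237. ] [401 233   9   9  57] [ 521.9 -387.1   14. ]
top [325.2 238.4] [321 234   9   9  61] [ 522.  -132.2   14. ]
top [322.3 253.9] [318 250  10   9  75] [ 472.9 -121.1   14. ]
top [319.3 270.2] [315 266  10   9  73] [ 421.9 -109.7   14. ]
20.3333 [542.2 274.8 337.8] [1.7986e+02 3.0000e-02 9.8330e+01] [22.1  7.5 76.5 -0.1 95.9 13.7] [-8.8 -3.2  9.3] 12.378556791660426
```

View pics/side11c.png

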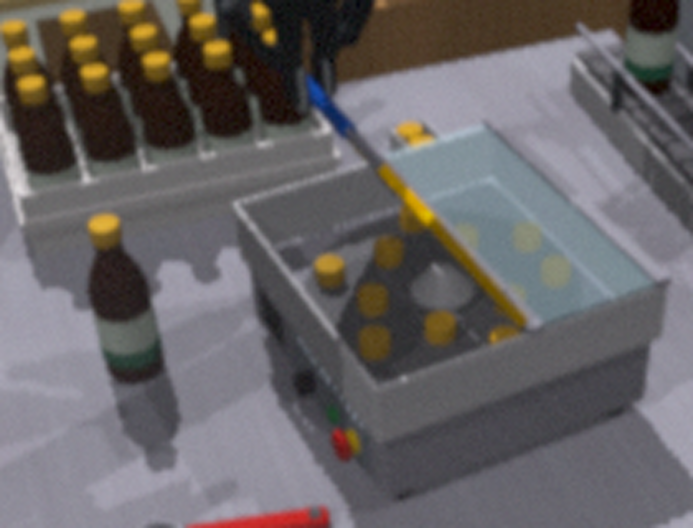

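View pics/top11c.png

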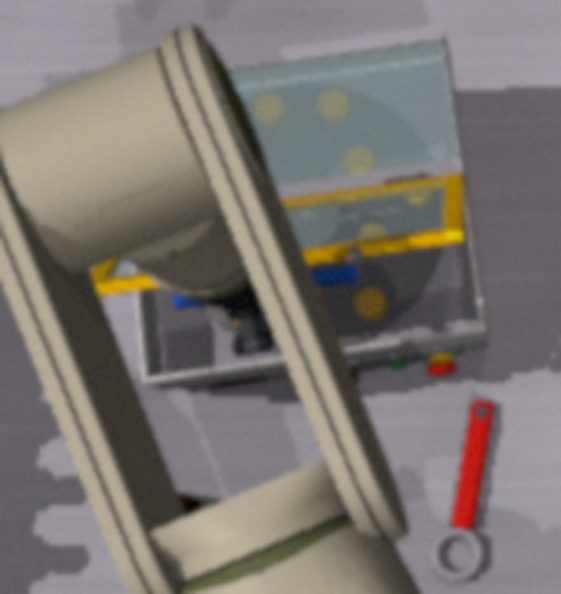

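View pics/wrist11.png

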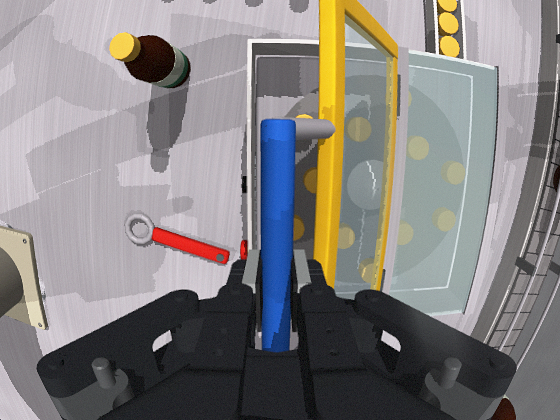

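Run:
```python
from h import *
s=pickle.load(open("top11.pkl","rb")); s2=pickle.load(open("side11.pkl","rb"))
a=np.radians(8.2);X=np.array([np.cos(a),np.sin(a),0]);Y=np.array([-np.sin(a),np.cos(a),0]);H=np.array([450,262,156.])+205*X
for th in(0,50,54,57,60,63,66):
    t=np.radians(th);e=-np.cos(t)*X+np.array([0,0,np.sin(t)])
    print(th,"frame corner top",proj(s,H-150*Y+160*e).round(1),"bar right end top",proj(s,H-69*Y+205*e).round(1),"side: bar right end",proj(s2,H-69*Y+205*e).round(1),"corner",proj(s2,H-150*Y+160*e).round(1))
hit=blobs(s,(105,150,60),(125,255,255),10,3000)[0]+blobs(s2,(105,150,60),(125,255,255),10,3000)[0]
for c,st in hit: print(c,st)
c=s["pixels"][180:215,200:245,::-1]; cv2.imwrite("pics/t11z.png",cv2.resize(c,None,fx=14,fy=14,interpolation=cv2.INTER_NEAREST))
```

```text
0 frame corner top [242.7 235.3] bar right end top [216.7 255.4] side: bar right end [227.7 166.1] corner [256.2 178.1]
50 frame corner top [236.2 207. ] bar right end top [204.9 220.3] side: bar right end [248.1 107. ] corner [274.4 132.2]
54 frame corner top [235.5 203.2] bar right end top [203.7 215.3] side: bar right end [252.  102.6] corner [277.6 128.7]
57 frame corner top [235.  200.2] bar right end top [202.9 211.4] side: bar right end [255.1  99.4] corner [280.  126.2]
60 frame corner top [234.5 197.2] bar right end top [202.  207.4] side: bar right end [258.3  96.4] corner [282.6 123.8]
63 frame corner top [233.9 194.1] bar right end top [201.2 203.3] side: bar right end [261.7  93.5] corner [285.3 121.5]
66 frame corner top [233.4 191. ] bar right end top [200.4 199.1] side: bar right end [265.1  90.7] corner [288.  119.4]
[196.3 213.1] [190 211  13   5  58]
[150.3 221. ] [148 220   7   3  13]
[41.1 42.1] [  11   12   59   62 2544]
[247.9  90.6] [243  83  13  17  68]
```

View pics/t11z.png

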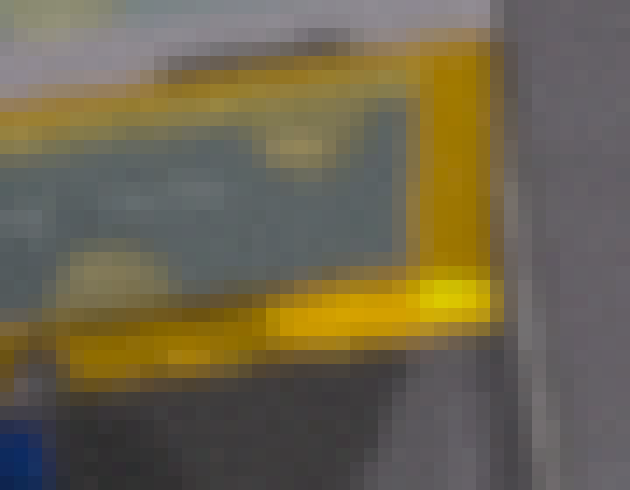

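All three cues (frame corner and bar end in the top view, bar end in the side view) put the guard at about 56–57°. I'll nudge it up by about 3°.

>>> {"name": "drive_tool", "arguments": {"moves": [[[2,0.3,1.5],0],[[4,0.6,3],0],[[6.5,0.9,5],0],[[8.5,1.2,6.5],0],[[8.5,1.2,6.5],0],[[8.5,1.2,6.5],0],[[8.5,1.2,6.5],0],[[8.5,1.2,6.5],0]]}}

```text
time: 21.0
tool_pos: [550.8, 276.0, 343.4]
tcp_rot: [179.9, 0.0, 98.3]
ft_force: [-5.3, -2.8, 6.5]
finger_gap: 12.5
```

>>> {"name": "drive_tool", "arguments": {"moves": [[[0,0,0],0],[[0,0,0],0],[[0,0,0],0],[[0,0,0],0],[[0,0,0],0],[[0,0,0],0],[[0,0,0],0],[[0,0,0],0]]}}

```text
time: 21.67
tool_pos: [550.8, 276.0, 343.4]
tcp_rot: [179.9, 0.0, 98.3]
ft_force: [-6.2, -2.1, 5.1]
finger_gap: 12.6
```

```bash
python3 look.py 12 top,side
python3 - <<'E'
from h import *
s=pickle.load(open("top12.pkl","rb")); s2=pickle.load(open("side12.pkl","rb"))
for x in(s,s2):
  for c,st in blobs(x,(105,150,60),(125,255,255),10,300)[0]: print(c,st)
c=s["pixels"][180:215,200:245,::-1]; cv2.imwrite("pics/t12z.png",cv2.resize(c,None,fx=14,fy=14,interpolation=cv2.INTER_NEAREST))
E
```

```text
top [405.1 237. ] [401 233   9   9  55] [ 521.9 -387.1   14. ]
top [325.3 238.3] [321 234   9   9  63] [ 522.4 -132.5   14. ]
top [322.3 254.2] [318 250  10   9  73] [ 472. -121.   14.]
top [319.3 270.1] [315 266  10   9  75] [ 422.2 -109.7   14. ]
side [294.8 285.2] [290 280  11  12 109] [ 524.1 -132.3   14. ]
side [274.2 287.9] [269 282  11  13 116] [ 474.6 -121.7   14. ]
side [253.1 290.4] [248 285  11  12 109] [ 424.5 -110.1   14. ]
side [342.  385.3] [336 379  13  14 151] [ 524.9 -390.    14. ]
21.7667 [550.8 276.  343.4] [1.799e+02 4.000e-02 9.832e+01] [21.9  8.8 74.5 -0.1 96.6 13.6] [-5.8 -1.9  7.1] 12.39435347134432
[195.8 209.6] [189 207  14   6  55]
[149.6 216.9] [147 215   8   4  21]
[251.3  88.6] [246  81  13  17  76]
```

View pics/t12z.png

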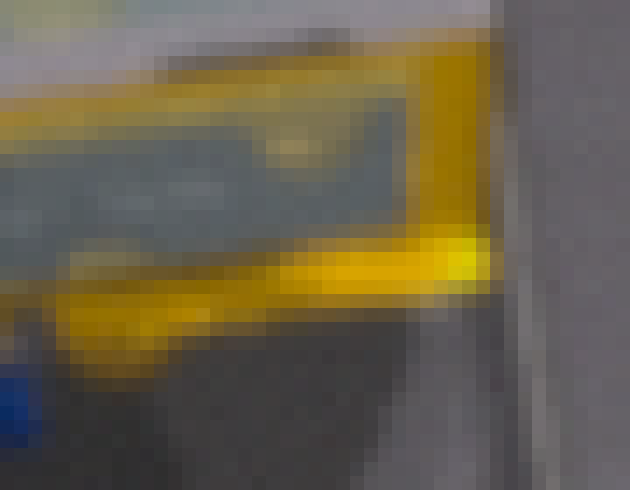

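View pics/side12.png

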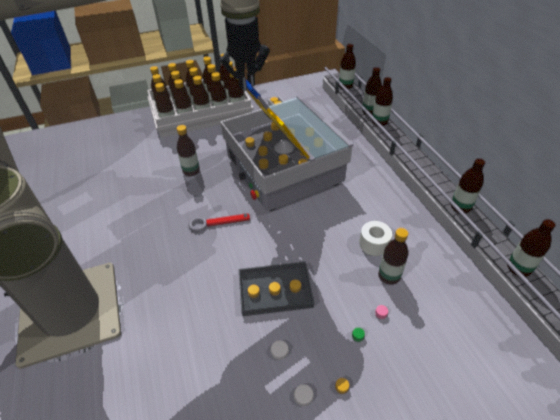

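The frame corner is now at row 198.5, so the guard is at about 59° and holding steady. Three caps are in the tray, the fourth is at (342,385), and the bystanders have not moved. Handing in.

```bash
python3 -c "
from bench import r
print(r.hand_in()); q=r.sense(); print(q['time'],q['tool_pos'],q['ft_force'],q['finger_gap'])"
```

```text
the job is handed in; nothing more can be done
None
the job is handed in; nothing more can be done
```

The job is handed in: three gold caps are in the steel tray, and the gripper is still holding the guard open by its blue bar at about 59°. No verdict came back. The clock read 21.8 s at the last check before handing in, against the 67 s limit.

- **Caps:** my last top and side pictures agree to about 3 mm on the three caps lying in a row in the tray. The fourth gold cap is still on the table at about (524, -389), where it started.
- **Bystanders:** in the last side picture the white caps, bottles, label roll and wrench look unmoved. I compared these by eye and did not measure them.
- **Guard:** the top view of the frame corner gives about 59°, so it is inside 53–67°. It stayed still over a 0.7 s hold, with the bar still between the fingers (12.5 mm opening).
- **Where the checks disagreed:**
    - During the lift my assumed arc was a few millimetres off, so the sideways load rose to about 25 N. I corrected the path and it had dropped to about 9 N when I handed in.
    - The bar had slid about 5 mm along the pads, so I took the angle from the camera pictures, not the arm's position.
    - After handing in, the robot gave no more readings, so the final second is not checked.

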